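# Scan the mesh Wi-Fi nodes on the turntable

### The arm

A 6-joint arm with a two-finger parallel gripper is mounted at the origin on the work surface. World frame = base frame: x ahead of the robot, y to its left, z up, the work surface at z = 0. Lengths are in m, angles in rad, forces in N, time in s.
With the tool pointing down it reaches from about 0.25 to 0.775 m from the base axis. Payload 4 kg.
Tool frame: the origin (TCP) lies between the finger pads; the fingertips stand 11 mm ahead of it and the grasp point (between the pads) lies 8 mm behind it (robot.tip_extent is the z of the fingertips in the tool frame, in m); z points along the fingers, y is the line along which they close (so a half turn about z gives the same grasp; the last joint's range is limited). The gripper opens to 94 mm and grips with 3 to 60 N. Pads are 16 mm wide; open, the fingers measure 119 mm over their backs; the gripper's body (75 mm by 177 mm) begins 78 mm behind the grasp point.
Start: joints at [-1.284, 0.087, 1.371, -0, 1.684, -0.103], TCP at [0.209, -0.509, 0.217] pointing down, gripper open.
Joint ranges: [-3.1, 3.1], [-0.76, 2.03], [0.27, 2.55], [-1.08, 4.22], [0.17, 2.65], [-2.57, 2.57]. Speed limits (rad/s): [2.79, 2.79, 3.14, 3.14, 3.14, 3.14].

### API

Orientations are given as [roll, pitch, yaw] about the fixed x, y, z axes, in that order (R = Rz(yaw) Ry(pitch) Rx(roll)).
In Python, from bench import robot, imaging gives the robot as it stands.
- The arm moves only by the shell command python3 -m pendant 'ROWS'. ROWS is JSON, a list of rows, each a list of 7 numbers: the shift along the world's x, y, z in cm, then the turn, a rotation vector about the world's x, y, z in degrees, then the opening, from 0 (shut) to 1 (fully open). In form: [[dx, dy, dz, ax, ay, az, jaw], ...]. A call has 1 to 8 rows; each row shifts and turns the commanded pose from where the row before left it; what a row does not reach is not made up. A row lasts 1/10 s, in which the tool goes at most 50 mm and 8.59 degrees, less where a joint would pass 70% of its speed; a pose out of reach is approached as far as the arm can. A call is refused whole if a number of a shift passes 5 or a number of a turn 8.59, either way. A call with a gripper value outside its range is refused whole. The fingers move at their own pace and stop on an object; the grip force is fixed at half the most. Time passes only in rows, so rows that do not move let the fingers close. It gives the time, the measured TCP pose, the force, the opening and the grip force at its end, in the units of the state.
- robot.get_obs(): the state, without advancing time (a new reading comes with each control period).
- imaging.snapshot(name): name is "scene" or "top" or "wrist"; returns the picture (384x512x3 uint8, red, green, blue); there is no depth.
- imaging.camera_params(name): a dict with "camera_matrix" (3x3 intrinsics, pixels), "R" (3x3) and "t" (3): a world point X has camera coordinates R X + t. Camera axes: x right, y down, z forward; pixel columns grow to the right and rows downward; lengths in m; the calibration is good to about 2 mm. A picture is of the moment at which its call begins: read the wrist's pose just before it. camera_params takes no time and is no camera call; for the wrist camera it gives the pose at the moment of the call.
- robot.close_job(): hands the job in; it is judged then, once.
The state is a dict: "time": time; "joint_positions": joint angles; "qvel": joint speeds; "joint_torque": joint torques, N m; "tool_pos": TCP position; "ee_rot": TCP orientation; "wrist_force": force on the tool from outside, world axes, zero at the start; "wrist_torque": the same for the moment, N m; "width": finger opening in m; "finger_force": force on a finger pad.
Only numpy, scipy, OpenCV 4.12 (cv2) and the standard library are available. Lean on these libraries where they do the work, as an engineer would, in place of code of your own. Each camera call takes 0.05 s, during which the arm holds its last target. There are 200 camera calls.

### The job

Lay every round mesh node flat on the turntable's disc, lower the reader arm fully by its lever, and with the nodes on the disc turn it by its crank handle through a full turn anticlockwise (seen from above) until it meets its stop; keep the arm lowered while the disc turns. Then raise the reader arm fully, and put all the nodes into the grey tray, with the disc left at its stop. Leave everything else on the desk where it is.

Things in the scene. Friction and masses are not known exactly. Their poses are not given: they have to be found in the camera images.
- disc_center (a point): centre of the upper face of the round grey disc (252 mm across) of a white scanning turntable fixed to the desk; on its rotation axis, 28 mm above the desk, z up. A lip around the disc rises 6 mm above that face (inner radius 123 mm): a node sits flat inside it when its centre is at most 95 mm from this point. The frame turns with the machine (yaw up to 0.25 rad), not with the disc
- reader_pivot (a point): hinge of the reader arm, on top of a stand at the disc's left: 175 mm from the disc's axis (70 degrees from the x axis of disc_center) and 88 mm above the desk. Its x axis points level away from the disc, its y axis is the hinge axis (level)
- turntable (a joint): angle of the disc, rad; grows anticlockwise seen from above; starts at 0 to 0.5 and meets a firm stop at 7.0 (another at 0). Friction (0.1 N m) keeps it where it is left. At angle q the knob lies in the direction 0.97 + q rad from the x axis of disc_center
- knob (a point): the upright black crank handle on the disc, a round sleeve 18 mm across that spins freely on its pin, its axis 45 mm from the disc's; it stands from 40 to 118 mm above the desk; this point is on its axis, 108 mm above the desk (10 mm below its top)
- reader_arm (a joint): angle of the reader arm, rad: 0 = fully lowered (head level, underside 75 mm above the desk, 23 mm above a node's top; it covers 75 to 125 mm from the disc's axis), 1.2 = fully raised, leaning clear of the disc; stops at both ends. Starts at 1.1 to 1.2; friction (0.16 N m) holds it where it is left
- lever_ball (a point): centre of the black ball, 22 mm across, on the end of the reader arm's thin lever, 80 mm from the hinge (reader_pivot). The lever leans 0.3 rad from upright towards the disc when the arm is lowered, 0.9 rad away from the disc when raised: moving the ball towards the disc in an arc about the hinge lowers the head, moving it away raises it
- tray: open grey plastic tray, loose, 150 (x) x 190 (y) x 65 mm high, walls and floor 4 mm; origin at the centre of its underside. Finished nodes go in here
- node1: mesh Wi-Fi node: a flat round black puck 54 mm across and 24 mm high, 80 to 170 g, the same either way up; origin at its centre. 2 to 4 of the four nodes are present
- node2: mesh Wi-Fi node: a flat round black puck 54 mm across and 24 mm high, 80 to 170 g, the same either way up; origin at its centre. 2 to 4 of the four nodes are present
- node3: mesh Wi-Fi node: a flat round black puck 54 mm across and 24 mm high, 80 to 170 g, the same either way up; origin at its centre. 2 to 4 of the four nodes are present
- node4: mesh Wi-Fi node: a flat round black puck 54 mm across and 24 mm high, 80 to 170 g, the same either way up; origin at its centre. 2 to 4 of the four nodes are present
- mug: white mug, 80 mm across, 90 mm tall; origin at the underside; not part of the job, leave it alone
- plant: small green plant in a white pot, 84 mm across, 120 mm tall; origin at the underside; not part of the job, leave it alone
- adapter: black rectangular power adapter 70x45x30 mm with two steel plug pins (not a node); origin at the underside; not part of the job, leave it alone
- notes: square block of white note paper 76x76x20 mm; origin at the underside; not part of the job, leave it alone
- screwdriver: screwdriver lying on the desk; not part of the job, leave it alone
Not all that is in view belongs to the job. What is shaped like the node1 but orange, pink or red is not meant.

How it is judged:
By the outcome, as a careful person would: the job done as asked, in the order asked, and still so for the second after the job is handed in, with the robot touching nothing.
Of node1, node2, node3, node4 only 2 to 4 are there at a start; the rules pass over those that are not, and their reading is None.
At some moment in a run one of node1, node2, node3, node4, tray may be knocked a few centimetres aside while the robot is not near it.
Once in a run the grip may slacken for a moment while it holds something.
It also fails if it takes over 210 s, if anything falls off the work surface, if the arm or the gripper's body presses on something with over 40 N, if the wrist force passes 120 N, or if a joint passes its speed limit or range.

## Working session

There is one attempt and no reset: what is moved stays moved. The work goes in short steps, Python scripts to look and compute and a shell command to move; the robot and the scene stay as the last step left them, time stands still between calls to the robot, and variables do not carry over. Pictures are saved under pics/ and viewed, at most 14 in all, crops included, and the job is handed in when it is done.

```bash
ls; mkdir -p pics; python3 - <<'E'
from bench import robot, imaging
import cv2,numpy as np
for n in("scene","top"):
    im=imaging.snapshot(n); cv2.imwrite(f"pics/{n}0.png",im[:,:,::-1])
    p=imaging.camera_params(n); print(n,np.round(p["camera_matrix"],1).tolist(),np.round(p["R"],3).tolist(),np.round(p["t"],3).tolist())
print(robot.get_obs())
E
```

```text
pics
scene [[386.6, 0.0, 255.3], [0.0, 386.6, 192.5], [0.0, 0.0, 1.0]] [[-0.657, 0.754, -0.007], [0.658, 0.569, -0.493], [-0.367, -0.328, -0.87]] [0.438, -0.263, 1.454]
top [[390.0, 0.0, 259.0], [0.0, 390.0, 198.6], [0.0, 0.0, 1.0]] [[0.017, -0.999, 0.032], [-0.988, -0.022, -0.152], [0.153, -0.029, -0.988]] [-0.129, 0.544, 1.081]
{'time': 0.1, 'joint_positions': array([-1.28409420e+00,  8.78811781e-02,  1.37205151e+00, -3.96148138e-05,
        1.68360273e+00, -1.03074040e-01]), 'qvel': array([ 0.00092007, -0.00110155, -0.00295405, -0.00164971, -0.00137993,
        0.00034428]), 'joint_torque': array([ 2.16382017e-03, -3.41252661e+01, -3.03301513e+01,  7.19698775e-02,
        3.04015295e-02, -1.13887118e-04]), 'tool_pos': array([ 0.20885605, -0.50830655,  0.21544734]), 'ee_rot': array([-3.13965615e+00, -1.60731385e-04,  3.89771592e-01]), 'wrist_force': array([-0.07726155,  0.16449335,  0.31920024]), 'wrist_torque': array([-0.01351272, -0.01692283, -0.04671658]), 'finger_force': 0.0, 'width': 0.09388661010307386}
```

View pics/scene0.png

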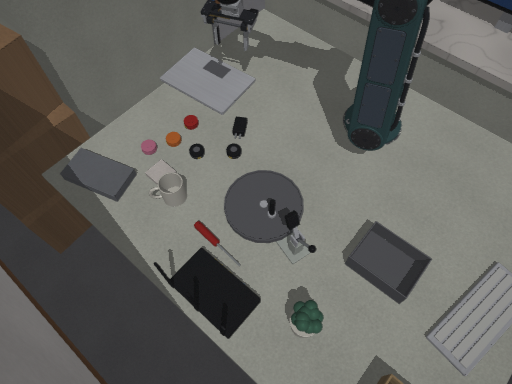

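View pics/top0.png

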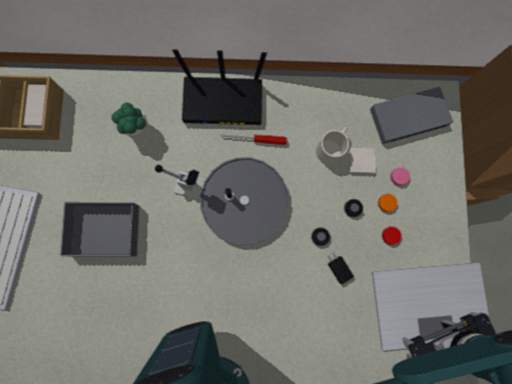

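Scene: black round pucks at (197,151) and (234,151), disc centre ~(264,205), lever ball (312,249), tray ~(388,261). Top: pucks at (353,208) and (321,237), disc ~(246,202), knob ~(229,194), ball (158,169), tray ~(100,230).
Could be taken for nodes: pink (400,176), orange (388,203), red (392,236), adapter (340,269) – none are black and round, so I choose the two black pucks. Checking in one close crop.

```bash
cat > h.py <<'E'
import numpy as np, cv2
from bench import robot, imaging
def P(n):
    p=imaging.camera_params(n); return np.array(p["camera_matrix"]),np.array(p["R"]),np.array(p["t"])
def tri(a,b,p=None,q=None):   # a=(cam,u,v)
    M=[]
    for c,u,v in (a,b):
        K,R,t=P(c); M.append((K@np.c_[R,t],np.array([[u],[v]],float)))
    X=cv2.triangulatePoints(M[0][0],M[1][0],M[0][1],M[1][1])[:,0]; return X[:3]/X[3]
def onz(cam,u,v,z):
    K,R,t=P(cam) if isinstance(cam,str) else cam
    d=R.T@np.linalg.inv(K)@[u,v,1.]; c=-R.T@t; return c+d*(z-c[2])/d[2]
def proj(cam,X):
    K,R,t=P(cam) if isinstance(cam,str) else cam
    x=K@(R@np.array(X)+t); return x[:2]/x[2]
E
python3 - <<'E'
import cv2
s=cv2.imread("pics/scene0.png");t=cv2.imread("pics/top0.png")
a=cv2.resize(s[110:290,180:440],None,fx=3,fy=3,interpolation=cv2.INTER_CUBIC)
cv2.imwrite("pics/c1.png",a)
b=cv2.resize(t[140:290,140:405],None,fx=3,fy=3,interpolation=cv2.INTER_CUBIC)
cv2.imwrite("pics/c2.png",b)
E
```

```text
(no output)
```

View pics/c1.png

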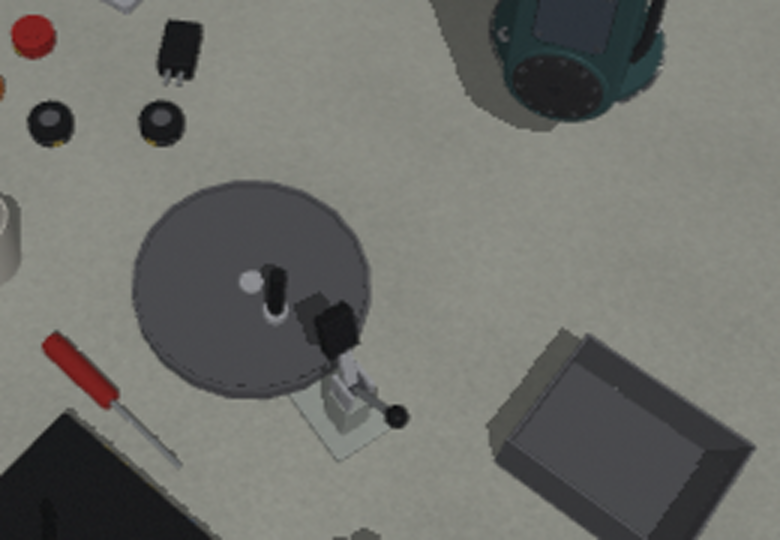

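View pics/c2.png

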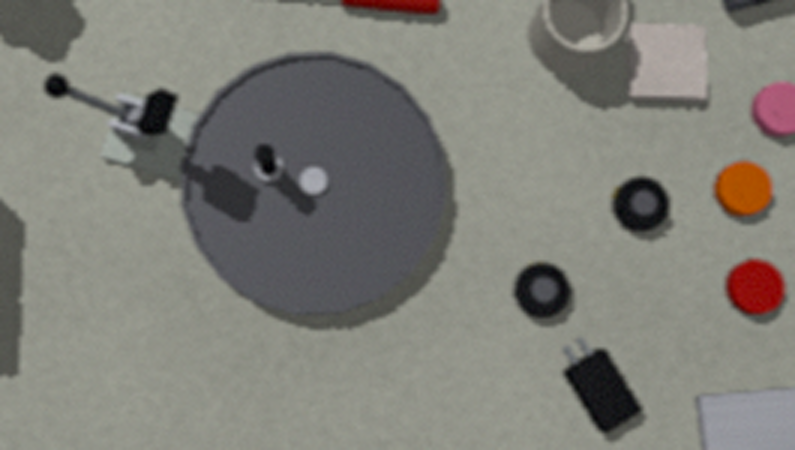

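```bash
python3 - <<'E'
from h import *
c1=lambda u,v:("scene",180+u/3,110+v/3); c2=lambda u,v:("top",140+u/3,140+v/3)
pts={"disc cap":(c1(251,282),c2(314,180)),"knob":(c1(276,269),c2(263,152)),"ball":(c1(397,416),c2(57,85)),
"A":(c1(162,118),c2(543,289)),"B":(c1(50,119),c2(643,204)),
"tray1":(c1(588,336),("top",138,257)),"tray2":(c1(753,448),("top",62,256)),"tray3":(c1(495,458),("top",137.5,204)),
"adapter":(c1(180,50),c2(602,390)),"head":(c1(337,322),c2(160,106))}
for k,(a,b) in pts.items():
    X=tri(a,b); print(k,np.round(X,4),"r",round(np.hypot(*X[:2]),3),np.round(proj(a[0],X)-a[1:],1),np.round(proj(b[0],X)-b[1:],1))
E
```

```text
disc cap [ 0.5423 -0.0753  0.028 ] r 0.548 [-0.6 -0.1] [-0.5  0.3]
knob [ 0.5533 -0.032   0.1243] r 0.554 [0.1 0. ] [ 0.1 -0.1]
ball [0.6056 0.1524 0.1383] r 0.624 [-0.7 -0.1] [-0.6  0.3]
A [ 0.4411 -0.3     0.0203] r 0.533 [-0.5 -0.1] [-0.6  0.3]
B [ 0.5272 -0.401   0.0171] r 0.662 [-0.4 -0.1] [-0.4  0.3]
tray1 [0.3689 0.2281 0.0351] r 0.434 [-3.4 -0.2] [-3.3  1.6]
tray2 [0.372  0.4228 0.0537] r 0.563 [-0.5  0. ] [-0.5  0.2]
tray3 [0.5268 0.2373 0.0117] r 0.578 [-0.2 -0. ] [-0.1  0.1]
adapter [ 0.3451 -0.3589  0.0094] r 0.498 [-0.5 -0.1] [-0.6  0.3]
head [0.5812 0.0579 0.1702] r 0.584 [-1.3 -0.2] [-1.2  0.7]
```

The crops confirm two black pucks (c2 (543,289), (643,204)); heights, disc–knob distance (45 mm) and ball radius fit the text. Moving over node A.

```bash
python3 -m pendant '[[3.3,3,0,0,0,0,0.8],[3.3,3,0,0,0,0,0.8],[3.3,3,0,0,0,0,0.8],[3.3,3,0,0,0,0,0.8],[3.3,3,0,0,0,0,0.8],[3.3,3,0,0,0,0,0.8],[3.4,2.9,0,0,0,0,0.8],[0,0,0,0,0,0,0.8]]'; python3 - <<'E'
from h import *
im=imaging.snapshot("wrist"); cv2.imwrite("pics/w1.png",im[:,:,::-1])
for n,X in {"A":(.4411,-.3,.024),"B":(.5272,-.401,.024),"ad":(.345,-.359,.03)}.items(): print(n,proj("wrist",X))
for n,p in {"orange":(387.7,202.7),"red":(391.7,236),"mug":(335,143),"t0":(64,203),"t1":(137,204),"t2":(138,257),"t3":(62,256)}.items(): print(n,onz("top",*p,.065 if n[0]=="t" else .024))
E
```

```text
time: 0.9
tool_pos: [0.444, -0.2958, 0.2158]
ee_rot: [-3.14, -0.001, 0.397]
wrist_force: [-0.6, -0.6, 0.2]
width: 0.0749
finger_force: 0.0
A [256.83541845 178.02748215]
B [351.61701934 148.33882108]
ad [268.61935073 253.42262326]
orange [ 0.54495737 -0.50027713  0.024     ]
red [ 0.44675922 -0.50877473  0.024     ]
mug [ 0.72382919 -0.34551018  0.024     ]
t0 [0.51835141 0.42437514 0.065     ]
t1 [0.51984953 0.22323675 0.065     ]
t2 [0.37353481 0.21111967 0.065     ]
t3 [0.37271753 0.41633044 0.065     ]
```

View pics/w1.png

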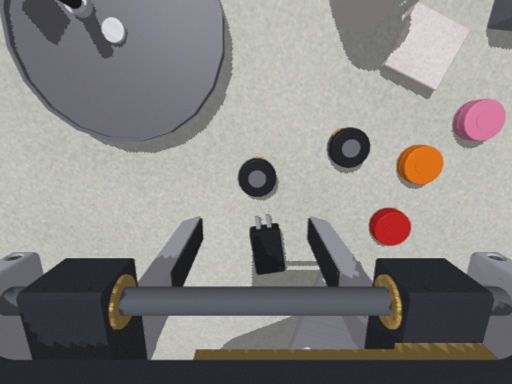

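Wrist view: node A at (257,178), node B at (350,148), matching the projected positions (257,178), (352,148); adapter (267,248). Descend on A and grip.

```bash
python3 -m pendant '[[-0.3,-0.4,-4,0,0,0,0.8],[0,0,-5,0,0,0,0.8],[0,0,-5,0,0,0,0.8],[0,0,-3.5,0,0,0,0.8],[0,0,-2,0,0,0,0.8],[0,0,-0.5,0,0,0,0.8],[0,0,0,0,0,0,0.8]]'; python3 -m pendant '[[0,0,0,0,0,0,0],[0,0,0,0,0,0,0],[0,0,0,0,0,0,0],[0,0,0,0,0,0,0],[0,0,0,0,0,0,0]]'
```

```text
time: 1.65
tool_pos: [0.4368, -0.3043, 0.0159]
ee_rot: [-3.14, 0.001, 0.388]
wrist_force: [-0.3, -0.4, 1.3]
width: 0.0751
finger_force: 0.0
time: 2.15
tool_pos: [0.4386, -0.3041, 0.0181]
ee_rot: [3.14, -0.001, 0.39]
wrist_force: [-1.6, 2.6, 6.2]
width: 0.0535
finger_force: 30.0
```

```bash
python3 -m pendant '[[0,0,3,0,0,0,0],[0,0,3,0,0,0,0],[0.5,3.9,0,0,0,0,0],[0.5,3.9,0,0,0,0,0],[0.5,3.9,0,0,0,0,0],[0.5,3.9,0,0,0,0,0],[0.5,3.8,0,0,0,0,0],[0,0,0,0,0,0,0]]';  python3 -m pendant '[[0,0,-1.5,0,0,0,0],[0,0,-1,0,0,0,0],[0,0,-0.5,0,0,0,0],[0,0,0,0,0,0,0],[0,0,0,0,0,0,0]]'
```

```text
time: 2.95
tool_pos: [0.4631, -0.1058, 0.0763]
ee_rot: [-3.14, -0.001, 0.395]
wrist_force: [0.3, -1.1, -0.9]
width: 0.0532
finger_force: 30.0
time: 3.45
tool_pos: [0.463, -0.1104, 0.0463]
ee_rot: [3.141, 0.0, 0.389]
wrist_force: [-0.3, -0.1, -2.1]
width: 0.0534
finger_force: 30.0
```

```bash
python3 -m pendant '[[0,0,-0.2,0,0,0,0],[0,0,0,0,0,0,0]]'; python3 -m pendant '[[0,0,0,0,0,0,0.75],[0,0,0,0,0,0,0.75],[0,0,0,0,0,0,0.75],[0,0,4,0,0,0,0.75],[0,0,4,0,0,0,0.75]]';  python3 -m pendant '[[1,-4.8,0,0,0,0,0.75],[1,-4.8,0,0,0,0,0.75],[1,-4.8,0,0,0,0,0.75],[1,-4.8,0,0,0,0,0.75],[1,-4.8,0,0,0,0,0.75],[1.2,-4.8,0,0,0,0,0.75],[0,0,0,0,0,0,0.75]]'; python3 - <<'E'
from h import *
im=imaging.snapshot("top"); cv2.imwrite("pics/t2.png",cv2.resize(im[130:290,140:405,::-1],None,fx=3,fy=3,interpolation=cv2.INTER_CUBIC))
E
```

```text
time: 3.65
tool_pos: [0.4632, -0.1105, 0.0459]
ee_rot: [3.141, -0.0, 0.389]
wrist_force: [-3.4, 0.9, 5.5]
width: 0.0536
finger_force: 30.0
time: 4.15
tool_pos: [0.4616, -0.1093, 0.1236]
ee_rot: [-3.139, 0.003, 0.39]
wrist_force: [1.2, -1.0, 0.2]
width: 0.0701
finger_force: 0.0
time: 4.85
tool_pos: [0.5244, -0.4033, 0.1211]
ee_rot: [-3.141, 0.002, 0.384]
wrist_force: [-1.0, 0.4, -0.6]
width: 0.0703
finger_force: 0.0
```

View pics/t2.png

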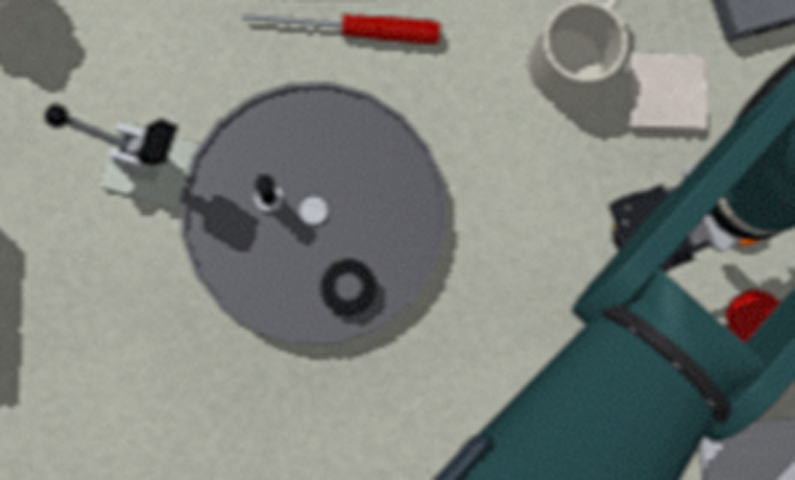

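Node A lies flat on the disc at crop (349,287), about 80 mm from the cap (314,210). Check that B has not been moved, numerically.

```bash
python3 - <<'E'
from h import *
c=P("wrist"); im=imaging.snapshot("wrist")
u,v=proj(c,(.5272,-.401,.024)); print(u,v)
g=im.max(2); y0,x0=int(v-70),int(u-70); m=(g[y0:y0+140,x0:x0+140]<45).astype(np.uint8)
n,l,s,ce=cv2.connectedComponentsWithStats(m)
for i in range(1,n):
    if s[i,4]>400: print(s[i],ce[i]+[x0,y0],onz(c,*(ce[i]+[x0,y0]),.02))
E
```

```text
257.73039858247597 193.4216938369344
[  44   40   49   50 1403] [255.17106201 187.62722737] [ 0.53095842 -0.39660528  0.02      ]
[  0  97  19  43 409] [196.34474328 244.6405868 ] [ 0.4460566  -0.36098056  0.02      ]
[118  97  22  43 434] [313.81105991 245.44700461] [ 0.49439173 -0.48152162  0.02      ]
```

```bash
python3 -m pendant '[[0.4,0.3,-4,0,0,0,0.75],[0,0,-4,0,0,0,0.75],[0,0,-2,0,0,0,0.75],[0,0,-0.7,0,0,0,0.75],[0,0,0,0,0,0,0.75]]'; python3 -m pendant '[[0,0,0,0,0,0,0],[0,0,0,0,0,0,0],[0,0,0,0,0,0,0],[0,0,0,0,0,0,0]]'
```

```text
time: 5.45
tool_pos: [0.5287, -0.393, 0.0171]
ee_rot: [-3.14, 0.001, 0.391]
wrist_force: [0.5, -0.1, 0.7]
width: 0.0703
finger_force: 0.0
time: 5.85
tool_pos: [0.5304, -0.396, 0.0202]
ee_rot: [3.137, -0.002, 0.39]
wrist_force: [1.2, -0.3, 5.5]
width: 0.0533
finger_force: 30.0
```

```bash
python3 -m pendant '[[0,0,3.5,0,0,0,0],[0,0,3.5,0,0,0,0],[0,0,0,0,0,0,0]]';  python3 -m pendant '[[0.9,3.3,0,0,0,-8.5,0],[0.9,3.3,0,0,0,-8.5,0],[0.9,3.3,0,0,0,-8.5,0],[0.9,3.3,0,0,0,-8.5,0],[0.9,3.3,0,0,0,-8.5,0],[0.9,3.3,0,0,0,-8.5,0],[0.8,3.3,0,0,0,-8.5,0],[0.7,3.2,0,0,0,-8.5,0]]';  python3 -m pendant '[[0,0,-1,0,0,0,0],[0,0,-1,0,0,0,0],[0,0,-1,0,0,0,0],[0,0,-0.5,0,0,0,0],[0,0,0,0,0,0,0]]'
```

```text
time: 6.15
tool_pos: [0.5316, -0.397, 0.094]
ee_rot: [3.132, -0.005, 0.39]
wrist_force: [1.3, -0.9, -0.6]
width: 0.0533
finger_force: 30.0
time: 6.95
tool_pos: [0.5972, -0.13, 0.0855]
ee_rot: [3.14, 0.003, -0.803]
wrist_force: [0.7, -0.1, -1.4]
width: 0.0533
finger_force: 30.0
time: 7.45
tool_pos: [0.5967, -0.1325, 0.0505]
ee_rot: [3.14, 0.003, -0.798]
wrist_force: [0.2, 0.7, -0.8]
width: 0.0536
finger_force: 30.0
```

```bash
python3 -m pendant '[[0,0,-0.3,0,0,0,0],[0,0,0,0,0,0,0]]'; python3 -m pendant '[[0,0,-0.2,0,0,0,0],[0,0,0,0,0,0,0]]'
```

```text
time: 7.65
tool_pos: [0.598, -0.1323, 0.0495]
ee_rot: [3.142, -0.0, -0.798]
wrist_force: [-0.8, 0.2, -1.5]
width: 0.0536
finger_force: 30.0
time: 7.85
tool_pos: [0.5985, -0.1321, 0.0483]
ee_rot: [-3.141, -0.002, -0.797]
wrist_force: [0.2, 0.0, 0.2]
width: 0.0534
finger_force: 30.0
```

```bash
python3 -m pendant '[[0,0,-0.2,0,0,0,0],[0,0,0,0,0,0,0]]'; python3 -m pendant '[[0,0,0,0,0,0,0.75],[0,0,0,0,0,0,0.75],[0,0,0,0,0,0,0.75],[0,0,4,0,0,0,0.75],[0,0,5,0,0,0,0.75],[0,0,5,0,0,0,0.75],[0,0,4,0,0,0,0.75],[0,0,0,0,0,0,0.75]]'
```

```text
time: 8.05
tool_pos: [0.5989, -0.132, 0.0483]
ee_rot: [-3.141, -0.003, -0.797]
wrist_force: [-2.2, 0.4, 8.0]
width: 0.0533
finger_force: 30.0
time: 8.85
tool_pos: [0.601, -0.1327, 0.2341]
ee_rot: [-3.135, -0.013, -0.797]
wrist_force: [0.5, -0.5, 0.9]
width: 0.0705
finger_force: 0.0
```

```bash
python3 -m pendant '[[0,0,2,0,0,8.5,0.6],[0,0,2,0,0,8.5,0.6],[0,2,0,0,0,8.58,0.6],[0,2,0,0,0,8.58,0.6],[0,2,0,0,0,8.58,0.6],[0,2,0,0,0,8.58,0.6],[0,2,0,0,0,8.58,0.6],[0,3,0,0,0,8.58,0.6]]';python3 -m pendant '[[0,3,0,0,0,8.58,0.6],[0,3,0,0,0,8.58,0.6],[0,3,0,0,0,8.58,0.6],[0,3,0,0,0,8.58,0.6],[0,3,0,0,0,8.58,0.6],[0.5,0.5,0,0,0,8.58,0.6],[0,0,0,0,0,0,0.6],[0,0,0,0,0,0,0.6]]'; python3 - <<'E'
from h import *
c=P("wrist");im=imaging.snapshot("wrist"); cv2.imwrite("pics/w2.png",im[:,:,::-1]); print(robot.get_obs()["ee_rot"],robot.get_obs()["tool_pos"])
for X in ((.6056,.1524,.138),(.5533,-.032,.118),(.5423,-.0753,.028)): print(proj(c,X))
E
```

```text
time: 9.65
tool_pos: [0.5977, -0.0017, 0.2636]
ee_rot: [-3.141, 0.002, 0.403]
wrist_force: [-0.0, 0.1, -0.5]
width: 0.0566
finger_force: 0.0
time: 10.45
tool_pos: [0.6027, 0.153, 0.2642]
ee_rot: [-3.14, 0.001, 1.294]
wrist_force: [0.2, -0.2, -0.1]
width: 0.0562
finger_force: 0.0
[-3.14034172e+00  9.84808232e-04  1.29337559e+00] [0.60280231 0.15262245 0.26454031]
[257.61995042 189.01262488]
[257.13028307 318.13165701]
[257.4575381 302.7337453]
```

View pics/w2.png

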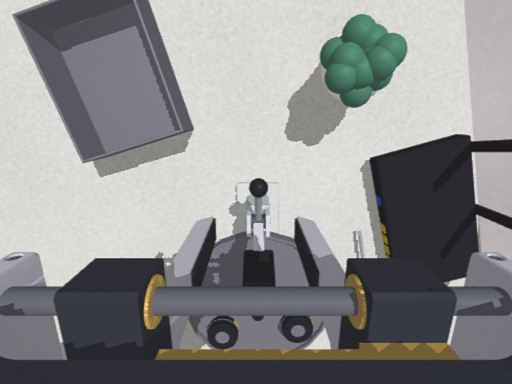

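Ball at (258,188), right where predicted; tray, plant, and both nodes on the disc (222,332), (297,328) visible. Descend on the ball, grip.

```bash
python3 -m pendant '[[0.2,0,-4,0,0,0,0.6],[0,0,-4,0,0,0,0.6],[0,0,-3.4,0,0,0,0.6],[0,0,-2,0,0,0,0.6],[0,0,0,0,0,0,0.6]]'; python3 -m pendant '[[0,0,0,0,0,0,0],[0,0,0,0,0,0,0],[0,0,0,0,0,0,0],[0,0,0,0,0,0,0]]'
```

```text
time: 11.0
tool_pos: [0.6023, 0.1517, 0.1267]
ee_rot: [-3.134, 0.004, 1.293]
wrist_force: [-1.5, 0.5, -0.9]
width: 0.0563
finger_force: 0.0
time: 11.4
tool_pos: [0.6058, 0.1533, 0.1332]
ee_rot: [3.139, -0.001, 1.296]
wrist_force: [0.3, -0.4, 0.3]
width: 0.0281
finger_force: 0.0
```

```bash
python3 -m pendant '[[0,0,0,0,0,0,0],[0,0,0,0,0,0,0],[0,0,0,0,0,0,0]]';  python3 -m pendant '[[-0.31,-1.12,1.13,0,0,0,0],[-0.36,-1.3,0.86,0,0,0,0],[-0.4,-1.44,0.58,0,0,0,0]]'; python3 -m pendant '[[-0.42,-1.51,0.27,0,0,0,0],[-0.43,-1.54,-0.05,0,0,0,0],[-0.35,-1.27,-0.29,0,0,0,0],[0,0,0,0,0,0,0]]'; python3 -m pendant '[[-0.1,-0.37,-0.12,0,0,0,0],[0,0,0,0,0,0,0]]'
```

```text
time: 11.7
tool_pos: [0.6064, 0.1531, 0.1328]
ee_rot: [3.138, -0.001, 1.296]
wrist_force: [4.0, -0.9, 2.0]
width: 0.0203
finger_force: 30.0
time: 12.0
tool_pos: [0.5958, 0.1152, 0.1576]
ee_rot: [3.138, -0.003, 1.297]
wrist_force: [6.5, -0.5, -4.6]
width: 0.0206
finger_force: 30.0
time: 12.4
tool_pos: [0.5829, 0.0691, 0.158]
ee_rot: [3.138, 0.002, 1.295]
wrist_force: [1.4, -4.8, 6.5]
width: 0.0195
finger_force: 30.0
time: 12.6
tool_pos: [0.5823, 0.0667, 0.1573]
ee_rot: [3.138, 0.0, 1.296]
wrist_force: [2.3, -1.9, 6.5]
width: 0.0195
finger_force: 30.0
```

```bash
python3 -m pendant '[[-0.1,-0.37,-0.05,0,0,0,0],[0,0,0,0,0,0,0]]'; python3 -m pendant '[[0,0,0,0,0,0,0.5],[0,0,0,0,0,0,0.5],[0,0,3,0,0,0,0.5],[0,0,5,0,0,0,0.5],[0,0,3,0,0,0,0.5],[0,4,0,0,0,0,0.5],[0,5,0,0,0,0,0.5],[0,3,0,0,0,0,0.5]]'; python3 - <<'E'
from h import *
c=P("wrist");im=imaging.snapshot("wrist");s=imaging.snapshot("scene")
e=cv2.resize(s[150:290,210:340],None,fx=3,fy=3,interpolation=cv2.INTER_CUBIC)
im=cv2.resize(im[130:384,120:400],None,fx=1.4,fy=1.4)
o=np.zeros((max(e.shape[0],im.shape[0]),e.shape[1]+im.shape[1],3),np.uint8);o[:im.shape[0],:im.shape[1]]=im;o[:e.shape[0],im.shape[1]:]=e
cv2.imwrite("pics/m1.png",o[:,:,::-1]);print(o.shape)
X=np.array([.5423,-.0753,0])
for q in(0,.1,.2,1.17):
    r=.175+.08*np.sin(q-.3);p=X+[.267*r,.964*r,.088+.08*np.cos(q-.3)]
    print(q,p,(proj(c,p)-[120,130])*1.4,(proj("scene",p)-[210,150])*3+[im.shape[1],0])
E
```

```text
time: 12.8
tool_pos: [0.5815, 0.064, 0.1565]
ee_rot: [3.138, -0.001, 1.296]
wrist_force: [3.3, -0.4, 5.9]
width: 0.0194
finger_force: 29.9
time: 13.6
tool_pos: [0.5788, 0.1866, 0.2634]
ee_rot: [-3.137, 0.001, 1.298]
wrist_force: [-0.5, -0.4, 0.7]
width: 0.0469
finger_force: 0.0
(420, 782, 3)
0 [0.58271269 0.07060948 0.16442692] [231.91317774 222.20484409] [644.48202195 213.34506643]
0.1 [0.58478142 0.07807862 0.16640533] [232.45037737 215.36558329] [649.64389171 218.77682308]
0.2 [0.58689256 0.08570085 0.16760033] [232.9005805  207.60615255] [654.88173353 224.7490764 ]
1.17 [0.60535107 0.15234505 0.13958612] [231.67274284 114.15195696] [697.33983011 295.05796937]
```

View pics/m1.png

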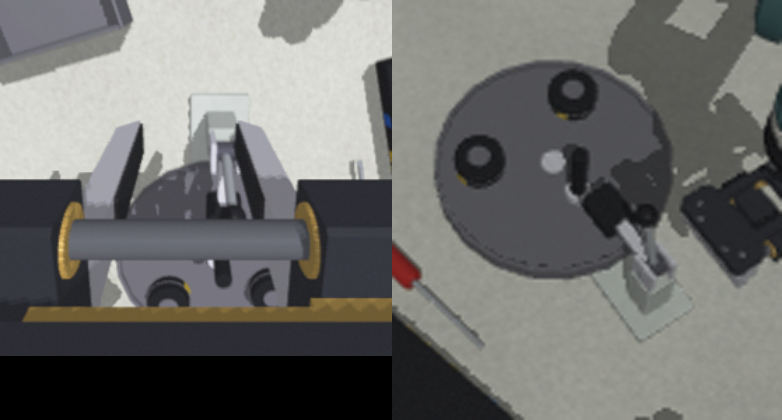

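Scene crop: ball at (647,214) against predicted (644.5,213) for fully lowered, (650,219) for 0.1 rad; nearly or fully lowered. I'll press the ball gently towards the disc with closed fingers, watching the force, to be sure.

```bash
python3 -m pendant '[[0.8,-3.5,0,0,0,0,0],[0.9,-3.4,0,0,0,0,0],[0,0,-4,0,0,0,0],[0,0,-4,0,0,0,0],[0,0,-1.7,0,0,0,0],[0,0,0,0,0,0,0]]'; python3 -m pendant '[[-0.4,-1.44,0,0,0,0,0],[0,0,0,0,0,0,0]]';python3 -m pendant '[[-0.15,-0.5,0,0,0,0,0],[0,0,0,0,0,0,0]]';python3 -m pendant '[[-0.13,-0.48,0,0,0,0,0],[0,0,0,0,0,0,0]]'; python3 -m pendant '[[-0.08,-0.28,0,0,0,0,0],[0,0,0,0,0,0,0]]'
```

```text
time: 14.3
tool_pos: [0.594, 0.1136, 0.1622]
ee_rot: [-3.131, 0.005, 1.296]
wrist_force: [0.6, -0.6, 0.3]
width: 0.0025
finger_force: 0.0
time: 14.5
tool_pos: [0.5937, 0.0986, 0.1698]
ee_rot: [3.139, 0.0, 1.295]
wrist_force: [0.0, -0.3, -0.0]
width: 0.0003
finger_force: 0.0
time: 14.7
tool_pos: [0.5923, 0.0949, 0.1695]
ee_rot: [3.139, -0.001, 1.296]
wrist_force: [0.3, -0.7, 0.3]
width: 0.0003
finger_force: 0.0
time: 14.9
tool_pos: [0.5909, 0.0912, 0.1687]
ee_rot: [3.14, -0.002, 1.297]
wrist_force: [0.6, 1.8, 1.6]
width: 0.0009
finger_force: 0.9
time: 15.1
tool_pos: [0.5907, 0.0908, 0.1687]
ee_rot: [3.14, -0.006, 1.298]
wrist_force: [0.9, 6.7, 1.3]
width: 0.0007
finger_force: 3.6
```

Contact at y≈0.091 and stiff (6.7 N without movement): the arm is at its lower stop. Now to the knob.

```bash
python3 -m pendant '[[0.4,1.4,0,0,0,0,0],[0,0,4.5,0,0,0,0.5],[0,0,4.5,0,0,0,0.5],[-1,-4,0,0,0,0,0.5],[-1,-4,0,0,0,0,0.5],[-1,-4,0,0,0,0,0.5],[-1,-1.5,0,0,0,0,0.5],[0,0,0,0,0,0,0.5]]'; python3 - <<'E'
from h import *
c=P("wrist");im=imaging.snapshot("wrist"); cv2.imwrite("pics/w3.png",im[:,:,::-1]); print(robot.get_obs()["tool_pos"])
for X in ((.5533,-.032,.118),(.5423,-.0753,.028)): print(proj(c,X))
E
```

```text
time: 15.9
tool_pos: [0.5528, -0.0344, 0.2578]
ee_rot: [-3.141, 0.001, 1.293]
wrist_force: [0.8, 0.5, -1.1]
width: 0.0465
finger_force: 0.0
[ 0.55342006 -0.03302546  0.25777009]
[254.74540647 184.31039436]
[255.62090611 198.58852879]
```

View pics/w3.png

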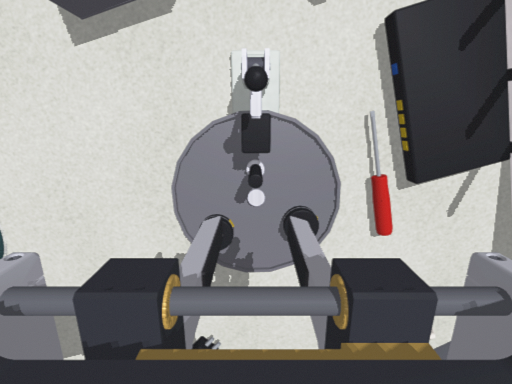

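Knob top at (256,184), as predicted; head lowered at (256,133), nodes at (217,230) and (300,223). Grip the knob.

```bash
python3 -m pendant '[[0,0.1,-5,0,0,0,0.5],[0,0,-4.5,0,0,0,0.5],[0,0,-3.5,0,0,0,0.5],[0,0,-2,0,0,0,0.5],[0,0,-0.7,0,0,0,0.5],[0,0,0,0,0,0,0.5]]'; python3 -m pendant '[[0,0,0,0,0,0,0],[0,0,0,0,0,0,0],[0,0,0,0,0,0,0],[0,0,0,0,0,0,0],[0,0,0,0,0,0,0],[0,0,0,0,0,0,0]]'; python3 - <<'E'
import numpy as np
C=np.array([.5423,-.0753])
a=1.32; d=6.77/34
for k in range(34):
    s=.045*100*(np.array([np.cos(a+d),np.sin(a+d)])-np.array([np.cos(a),np.sin(a)])); a+=d
    print("[%.2f,%.2f,0,0,0,0,0]"%tuple(s),end=",\n" if k%8==7 else ",")
for a in (1.32,1.32+8*d,1.32+16*d,1.32+24*d,1.32+32*d,8.05): print(a,C+.045*np.array([np.cos(a),np.sin(a)]))
E
```

```text
time: 16.55
tool_pos: [0.5534, -0.0305, 0.0998]
ee_rot: [-3.139, -0.0, 1.298]
wrist_force: [0.7, -0.3, 0.6]
width: 0.0474
finger_force: 0.0
time: 17.15
tool_pos: [0.5539, -0.032, 0.1019]
ee_rot: [3.14, -0.0, 1.297]
wrist_force: [-1.8, 1.0, 5.2]
width: 0.0171
finger_force: 30.0
[-0.88,0.13,0,0,0,0,0],[-0.89,-0.04,0,0,0,0,0],[-0.87,-0.22,0,0,0,0,0],[-0.81,-0.39,0,0,0,0,0],[-0.71,-0.54,0,0,0,0,0],[-0.59,-0.67,0,0,0,0,0],[-0.45,-0.77,0,0,0,0,0],[-0.29,-0.85,0,0,0,0,0],
[-0.12,-0.89,0,0,0,0,0],[0.06,-0.89,0,0,0,0,0],[0.24,-0.86,0,0,0,0,0],[0.40,-0.80,0,0,0,0,0],[0.55,-0.70,0,0,0,0,0],[0.68,-0.58,0,0,0,0,0],[0.78,-0.43,0,0,0,0,0],[0.85,-0.27,0,0,0,0,0],
[0.89,-0.10,0,0,0,0,0],[0.89,0.08,0,0,0,0,0],[0.86,0.26,0,0,0,0,0],[0.79,0.42,0,0,0,0,0],[0.69,0.57,0,0,0,0,0],[0.56,0.69,0,0,0,0,0],[0.42,0.79,0,0,0,0,0],[0.25,0.86,0,0,0,0,0],
[0.08,0.89,0,0,0,0,0],[-0.10,0.89,0,0,0,0,0],[-0.28,0.85,0,0,0,0,0],[-0.44,0.78,0,0,0,0,0],[-0.58,0.68,0,0,0,0,0],[-0.71,0.55,0,0,0,0,0],[-0.80,0.40,0,0,0,0,0],[-0.86,0.23,0,0,0,0,0],
[-0.89,0.06,0,0,0,0,0],[-0.89,-0.12,0,0,0,0,0],1.32 [ 0.5534679  -0.03170782]
2.9129411764705884 [ 0.49847122 -0.06510011]
4.5058823529411764 [ 0.53307311 -0.11934389]
6.0988235294117645 [ 0.58653741 -0.08354936]
7.691764705882353 [ 0.54956779 -0.03089078]
8.05 [ 0.53353555 -0.03116176]
```

```bash
python3 -m pendant '[[-0.44,0.07,0,0,0,0,0],[-0.44,0.06,0,0,0,0,0],[-0.89,-0.04,0,0,0,0,0],[-0.87,-0.22,0,0,0,0,0],[0,0,0,0,0,0,0]]' && python3 -m pendant '[[-0.81,-0.39,0,0,0,0,0],[-0.71,-0.54,0,0,0,0,0],[-0.59,-0.67,0,0,0,0,0],[-0.45,-0.77,0,0,0,0,0],[-0.29,-0.85,0,0,0,0,0]]'
```

```text
time: 17.65
tool_pos: [0.5255, -0.0339, 0.1019]
ee_rot: [-3.14, 0.002, 1.297]
wrist_force: [-2.1, -0.6, 7.9]
width: 0.0177
finger_force: 30.0
time: 18.15
tool_pos: [0.4989, -0.0646, 0.1019]
ee_rot: [3.14, -0.003, 1.297]
wrist_force: [3.8, 4.3, 6.6]
width: 0.0173
finger_force: 30.0
```

Forces are low and the position follows the circle. Continue.

```bash
python3 -m pendant '[[-0.12,-0.89,0,0,0,0,0],[0.06,-0.89,0,0,0,0,0],[0.24,-0.86,0,0,0,0,0],[0.40,-0.80,0,0,0,0,0],[0.55,-0.70,0,0,0,0,0],[0.68,-0.58,0,0,0,0,0],[0.78,-0.43,0,0,0,0,0],[0.85,-0.27,0,0,0,0,0]]' && python3 -m pendant '[[0.89,-0.10,0,0,0,0,0],[0.89,0.08,0,0,0,0,0],[0.86,0.26,0,0,0,0,0],[0.79,0.42,0,0,0,0,0],[0.69,0.57,0,0,0,0,0],[0.56,0.69,0,0,0,0,0],[0.42,0.79,0,0,0,0,0],[0.25,0.86,0,0,0,0,0]]'
```

```text
time: 18.95
tool_pos: [0.5316, -0.1193, 0.1019]
ee_rot: [-3.138, -0.0, 1.297]
wrist_force: [-3.6, 3.2, 10.1]
width: 0.0173
finger_force: 30.0
time: 19.75
tool_pos: [0.5862, -0.0866, 0.1019]
ee_rot: [3.141, 0.005, 1.295]
wrist_force: [-0.1, -4.3, 7.2]
width: 0.0171
finger_force: 30.0
```

```bash
python3 -m pendant '[[0.08,0.89,0,0,0,0,0],[-0.10,0.89,0,0,0,0,0],[-0.28,0.85,0,0,0,0,0],[-0.44,0.78,0,0,0,0,0],[-0.58,0.68,0,0,0,0,0],[-0.71,0.55,0,0,0,0,0],[0,0,0,0,0,0,0]]'; python3 -m pendant '[[-0.80,0.40,0,0,0,0,0],[-0.86,0.23,0,0,0,0,0],[-0.4,0.03,0,0,0,0,0],[0,0,0,0,0,0,0]]';  python3 -m pendant '[[-0.45,0.02,0,0,0,0,0],[0,0,0,0,0,0,0]]'; python3 -m pendant '[[-0.45,-0.04,0,0,0,0,0],[0,0,0,0,0,0,0]]'
```

```text
time: 20.45
tool_pos: [0.5651, -0.0366, 0.1019]
ee_rot: [-3.14, -0.001, 1.297]
wrist_force: [-2.3, 3.2, 7.5]
width: 0.0171
finger_force: 30.0
time: 20.85
tool_pos: [0.5446, -0.0307, 0.1019]
ee_rot: [-3.14, -0.0, 1.297]
wrist_force: [-1.7, 2.9, 8.1]
width: 0.0172
finger_force: 30.0
time: 21.05
tool_pos: [0.5407, -0.0306, 0.1019]
ee_rot: [-3.141, -0.0, 1.297]
wrist_force: [0.3, 2.4, 8.3]
width: 0.0171
finger_force: 30.0
time: 21.25
tool_pos: [0.5362, -0.031, 0.1019]
ee_rot: [-3.141, -0.0, 1.297]
wrist_force: [-0.2, 2.1, 7.5]
width: 0.0175
finger_force: 30.0
```

```bash
python3 -m pendant '[[-0.25,-0.05,0,0,0,0,0],[0,0,0,0,0,0,0]]';  python3 -m pendant '[[-0.25,-0.06,0,0,0,0,0],[0,0,0,0,0,0,0]]'; python3 -m pendant '[[-0.2,-0.05,0,0,0,0,0],[0,0,0,0,0,0,0]]'
```

```text
time: 21.45
tool_pos: [0.534, -0.0315, 0.1019]
ee_rot: [3.141, -0.001, 1.297]
wrist_force: [1.4, 3.2, 8.6]
width: 0.0171
finger_force: 30.0
time: 21.65
tool_pos: [0.5336, -0.0315, 0.1019]
ee_rot: [3.137, -0.003, 1.297]
wrist_force: [6.6, 3.7, 3.6]
width: 0.0174
finger_force: 30.0
time: 21.85
tool_pos: [0.5334, -0.0316, 0.1019]
ee_rot: [3.133, -0.005, 1.297]
wrist_force: [10.0, 4.3, 1.5]
width: 0.0176
finger_force: 30.0
```

At the stop (10 N, x=0.5335 as computed). Release, go over the lever ball.

```bash
python3 -m pendant '[[0,0,0,0,0,0,0.5],[0,0,0,0,0,0,0.5],[0,0,0,0,0,0,0.5],[0,0,4.5,0,0,0,0.5],[0,0,4.5,0,0,0,0.5],[0,0,4,0,0,0,0.5]]'; python3 -m pendant '[[1.3,2.6,0,0,0,0,0.5],[1.3,2.6,0,0,0,0,0.5],[1.3,2.6,0,0,0,0,0.5],[1.2,2.4,0,0,0,0,0.5],[0,0,0,0,0,0,0.5],[0,0,0,0,0,0,0.5]]'; python3 - <<'E'
from h import *
c=P("wrist");im=imaging.snapshot("wrist"); cv2.imwrite("pics/w4.png",im[:,:,::-1]); print(robot.get_obs()["tool_pos"])
print(proj(c,(.5827,.0706,.164)))
t=imaging.snapshot("top"); cv2.imwrite("pics/t4.png",cv2.resize(t[130:290,50:320,::-1],None,fx=2.9,fy=2.9,interpolation=cv2.INTER_CUBIC))
E
```

```text
time: 22.45
tool_pos: [0.5284, -0.0329, 0.2313]
ee_rot: [-3.138, 0.001, 1.296]
wrist_force: [0.8, 0.2, -0.4]
width: 0.0472
finger_force: 0.0
time: 23.05
tool_pos: [0.5798, 0.069, 0.2294]
ee_rot: [-3.138, 0.002, 1.297]
wrist_force: [-0.7, 0.2, -0.4]
width: 0.0472
finger_force: 0.0
[0.57989718 0.06850341 0.22984531]
[257.60836378 203.57759362]
```

View pics/w4.png

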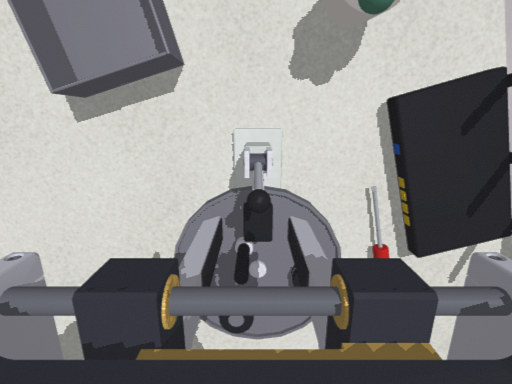

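Ball at (259,200), close to the predicted (258,204). Grip and raise.

```bash
python3 -m pendant '[[0.3,0.3,-3,0,0,0,0.5],[0,0,-3,0,0,0,0.5],[0,0,-1.3,0,0,0,0.5],[0,0,0,0,0,0,0.5],[0,0,0,0,0,0,0],[0,0,0,0,0,0,0],[0,0,0,0,0,0,0],[0,0,0,0,0,0,0]]'; python3 -m pendant '[[0,0,0,0,0,0,0],[0,0,0,0,0,0,0]]'; python3 -m pendant '[[0.35,1.27,0.29,0,0,0,0],[0.43,1.54,0.05,0,0,0,0],[0.42,1.51,-0.27,0,0,0,0]]';  python3 -m pendant '[[0.4,1.44,-0.58,0,0,0,0],[0.36,1.3,-0.86,0,0,0,0],[0.31,1.12,-1.13,0,0,0,0],[0,0,0,0,0,0,0]]'; python3 -m pendant '[[0.1,0.37,-0.49,0,0,0,0],[0,0,0,0,0,0,0]]'
```

```text
time: 23.95
tool_pos: [0.5839, 0.0724, 0.1594]
ee_rot: [3.14, -0.001, 1.297]
wrist_force: [-1.5, 0.7, 3.3]
width: 0.0204
finger_force: 30.0
time: 24.15
tool_pos: [0.584, 0.0724, 0.1594]
ee_rot: [3.14, -0.001, 1.297]
wrist_force: [-2.0, 0.6, 5.4]
width: 0.0201
finger_force: 30.0
time: 24.45
tool_pos: [0.5957, 0.1144, 0.1602]
ee_rot: [3.14, 0.003, 1.295]
wrist_force: [-3.5, -4.0, 3.1]
width: 0.0202
finger_force: 30.0
time: 24.85
tool_pos: [0.6083, 0.1593, 0.1346]
ee_rot: [3.138, -0.009, 1.3]
wrist_force: [1.7, 8.3, 6.3]
width: 0.0165
finger_force: 29.8
time: 25.05
tool_pos: [0.6093, 0.163, 0.131]
ee_rot: [3.137, -0.01, 1.3]
wrist_force: [0.2, 9.8, 6.9]
width: 0.0165
finger_force: 29.5
```

```bash
python3 -m pendant '[[0,0,0,0,0,0,0.5],[0,0,0,0,0,0,0.5],[0,0,0,0,0,0,0.5],[0,0,4.5,0,0,0,0.5],[0,0,4.5,0,0,0,0],[0,0,0,0,0,0,0],[0,0,0,0,0,0,0]]'; python3 - <<'E'
from h import *
c=P("wrist");im=imaging.snapshot("wrist"); cv2.imwrite("pics/w5.png",im[:,:,::-1]); print(robot.get_obs()["tool_pos"])
X=np.array([.5423,-.0753,0])
for q in(1,1.1,1.2):
    r=.175+.08*np.sin(q-.3);p=X+[.267*r,.964*r,.088+.08*np.cos(q-.3)]
    print(q,p,proj(c,p),proj("scene",p),proj("top",p))
s=imaging.snapshot("scene"); t=imaging.snapshot("top")
e=[cv2.resize(a,None,fx=5,fy=5,interpolation=cv2.INTER_CUBIC) for a in (im[150:230,220:300],s[220:270,285:335],t[145:195,135:185])]
e=[cv2.copyMakeBorder(x[:,:260],0,max(0,400-x.shape[0]),0,6,cv2.BORDER_CONSTANT) for x in e]
cv2.imwrite("pics/m5.png",np.hstack(e)[:,:,::-1])
E
```

```text
time: 25.75
tool_pos: [0.6083, 0.1573, 0.2192]
ee_rot: [3.139, -0.001, 1.296]
wrist_force: [-0.4, -0.7, -1.1]
width: 0.0265
finger_force: 0.0
[0.60733198 0.15724904 0.21703792]
1 [0.60278549 0.14308207 0.14918737] [253.13333875 219.87324992] [310.04759611 244.30128928] [160.98198174 168.85510225]
1.1 [0.60434773 0.1487225  0.14373654] [253.1207574  212.12206453] [311.12129614 246.71867164] [159.3079768  168.69581022]
1.2 [0.60575686 0.15381017 0.1377288 ] [253.11378539 204.97516221] [312.03775093 249.03552148] [157.90577152 168.64756826]
```

View pics/m5.png

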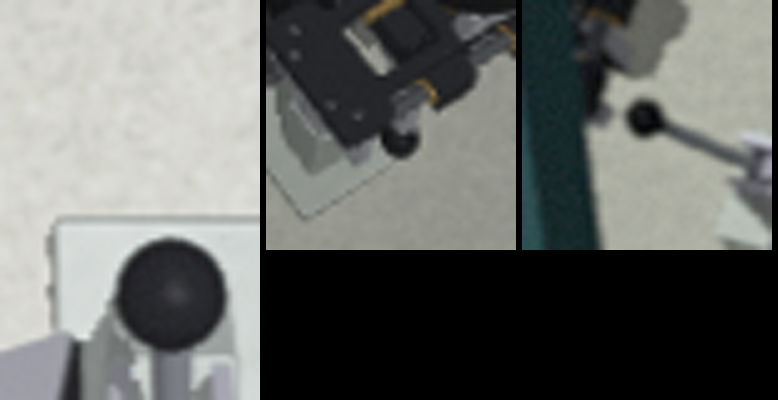

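Ball at wrist (254,209), scene (311.8,247.8), top (159.6,168.4): about 1.13 rad, perhaps short of the stop. Press the ball down from above with closed fingertips until it is stiff.

```bash
python3 -m pendant '[[-0.1,-0.3,-3,0,0,0,0],[0,0,-1.6,0,0,0,0],[0,0,0,0,0,0,0]]'; python3 -m pendant '[[0,0,-0.5,0,0,0,0],[0,0,0,0,0,0,0]]'; python3 -m pendant '[[0,0,-0.4,0,0,0,0],[0,0,0,0,0,0,0]]';python3 -m pendant '[[0,0,-0.3,0,0,0,0],[0,0,0,0,0,0,0]]'
```

```text
time: 26.2
tool_pos: [0.6043, 0.1543, 0.1667]
ee_rot: [-3.134, 0.004, 1.297]
wrist_force: [-0.2, 0.5, 0.2]
width: 0.0007
finger_force: 0.0
time: 26.4
tool_pos: [0.6063, 0.1546, 0.1664]
ee_rot: [-3.141, 0.001, 1.297]
wrist_force: [-0.8, 0.7, -0.0]
width: 0.0004
finger_force: 0.0
time: 26.6
tool_pos: [0.6072, 0.1554, 0.1642]
ee_rot: [3.139, -0.002, 1.297]
wrist_force: [0.4, 1.5, 2.5]
width: 0.0005
finger_force: 0.7
time: 26.8
tool_pos: [0.6076, 0.1568, 0.1624]
ee_rot: [3.138, -0.005, 1.298]
wrist_force: [-0.8, 3.6, 4.6]
width: 0.0008
finger_force: 2.6
```

```bash
python3 -m pendant '[[0,0,-0.4,0,0,0,0],[0,0,0,0,0,0,0]]'; python3 -m pendant '[[0,0,-0.4,0,0,0,0],[0,0,0,0,0,0,0]]';python3 -m pendant '[[0,0,-0.4,0,0,0,0],[0,0,0,0,0,0,0]]'
```

```text
time: 27.0
tool_pos: [0.6082, 0.1585, 0.1599]
ee_rot: [3.136, -0.009, 1.299]
wrist_force: [0.3, 6.7, 7.6]
width: 0.0004
finger_force: 4.1
time: 27.2
tool_pos: [0.6084, 0.1587, 0.1593]
ee_rot: [3.134, -0.01, 1.299]
wrist_force: [-2.9, 7.4, 17.5]
width: 0.0005
finger_force: 8.6
time: 27.4
tool_pos: [0.6086, 0.1588, 0.159]
ee_rot: [3.131, -0.012, 1.299]
wrist_force: [-7.4, 6.3, 27.6]
width: 0.0004
finger_force: 13.5
```

The ball is hard against the upper stop (27 N without moving). Back off and look at the disc from above node A's place.

```bash
python3 -m pendant '[[0,0,2,0,0,0,0],[0,0,4.5,0,0,0,0.5],[0,0,4.5,0,0,0,0.75],[-1.5,-4,0,0,0,-6.5,0.75],[-1.5,-4,0,0,0,-6.5,0.75],[-1.5,-4,0,0,0,-6.5,0.75],[-1.5,-4,0,0,0,-6.5,0.75],[-1.5,-4,0,0,0,0,0.75]]'; python3 -m pendant '[[-1.5,-4,0,0,0,0,0.75],[-1.5,-4,0,0,0,0,0.75],[-1,-1,0,0,0,0,0.75],[0,0,0,0,0,0,0.75],[0,0,0,0,0,0,0.75]]'; python3 - <<'E'
from h import *
c=P("wrist");im=imaging.snapshot("wrist"); cv2.imwrite("pics/w6.png",im[:,:,::-1]); print(robot.get_obs()["tool_pos"])
for X in ((.487,-.136,.052),(.619,-.104,.052)): print(proj(c,X))
np.savez("w6.npz",K=c[0],R=c[1],t=c[2])
E
```

```text
time: 28.2
tool_pos: [0.5304, -0.0469, 0.2579]
ee_rot: [3.141, 0.001, 0.841]
wrist_force: [1.7, -0.6, -0.0]
width: 0.0533
finger_force: 0.0
time: 28.7
tool_pos: [0.4917, -0.1346, 0.258]
ee_rot: [3.142, -0.001, 0.843]
wrist_force: [0.6, 0.1, 0.3]
width: 0.0706
finger_force: 0.0
[ 0.49191835 -0.13415341  0.25796182]
[253.4511909  177.96495791]
[311.96262997  95.21935207]
```

View pics/w6.png

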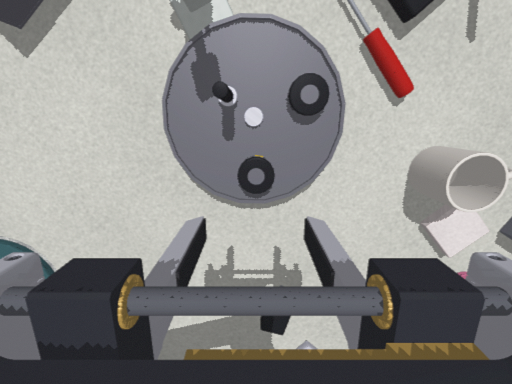

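```bash
python3 - <<'E'
from h import *
d=np.load("w6.npz");c=(d["K"],d["R"],d["t"])
C=onz(c,253.5,117,.028);print(C)
for p in ((256,175.5),(309.5,94)):
    X=onz(c,*p,.052);D=X-C;print(X,np.hypot(*D[:2]),np.degrees(np.arctan2(D[1],D[0])))
E
```

```text
[ 0.54292804 -0.07317508  0.028     ]
[ 0.49210519 -0.13573367  0.052     ] 0.08060111552861425 -129.09054821429044
[ 0.61751935 -0.10065203  0.052     ] 0.07949116856082121 -20.22211212039219
```

Both nodes lie flat on the disc, A (256,175) and B (309,94), 80 mm from centre; reader arm clear. Grip A.

```bash
python3 -m pendant '[[0,-0.15,-5,0,0,0,0.75],[0,0,-5,0,0,0,0.75],[0,0,-5,0,0,0,0.75],[0,0,-4,0,0,0,0.75],[0,0,-2,0,0,0,0.75],[0,0,0,0,0,0,0.75]]'; python3 -m pendant '[[0,0,0,0,0,0,0],[0,0,0,0,0,0,0],[0,0,0,0,0,0,0],[0,0,0,0,0,0,0]]'; python3 -m pendant '[[0,0,4,0,0,0,0],[0,0,4,0,0,0,0],[0,0,4,0,0,0,0],[0,0,4,0,0,0,0],[0,0,0,0,0,0,0]]'; python3 - <<'E'
from h import *
t=imaging.snapshot("top"); cv2.imwrite("pics/t7.png",cv2.resize(t[130:300,40:310,::-1],None,fx=2.9,fy=2.9,interpolation=cv2.INTER_CUBIC))
E
```

```text
time: 29.35
tool_pos: [0.4891, -0.134, 0.0437]
ee_rot: [-3.133, 0.003, 0.846]
wrist_force: [-0.7, 0.2, 0.1]
width: 0.0703
finger_force: 0.0
time: 29.75
tool_pos: [0.4933, -0.1369, 0.0502]
ee_rot: [3.138, -0.002, 0.843]
wrist_force: [1.5, 0.8, 4.2]
width: 0.0533
finger_force: 30.0
time: 30.25
tool_pos: [0.4945, -0.1382, 0.2158]
ee_rot: [3.128, -0.005, 0.843]
wrist_force: [-0.0, -0.3, 0.1]
width: 0.0536
finger_force: 30.0
```

View pics/t7.png

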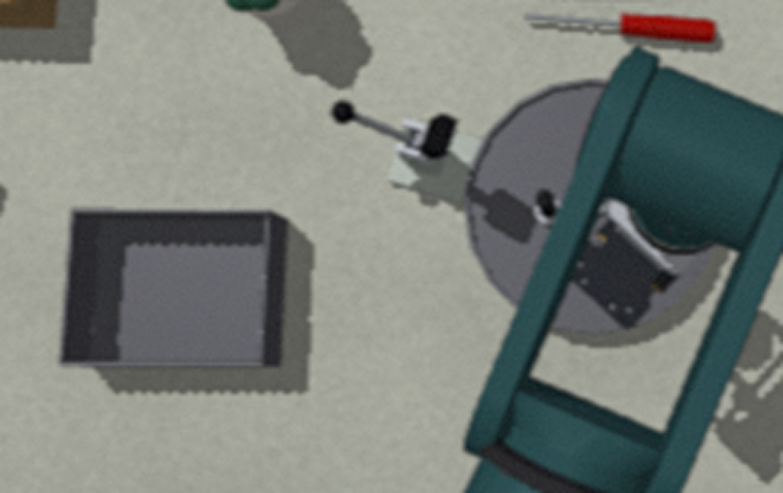

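```bash
python3 - <<'E'
from h import *
P4=[onz("top",40+u/2.9,130+v/2.9,.065) for u,v in((72,210),(271,211),(265,364),(62,363))]
for p in P4:print(p)
print("c",np.mean(P4,0),[np.linalg.norm(P4[i]-P4[i-1]) for i in range(4)])
e=P4[0]-P4[1];print(np.degrees(np.arctan2(e[1],e[0])))
E
```

```text
[0.52004346 0.42226109 0.065     ]
[0.52313878 0.23329503 0.065     ]
[0.37723967 0.22933959 0.065     ]
[0.37491591 0.41820223 0.065     ]
c [0.44883446 0.32577448 0.065     ] [np.float64(0.14518430171556382), np.float64(0.18899140668711956), np.float64(0.14595271670414536), np.float64(0.18887692799331224)]
90.93843741958845
```

```bash
python3 -m pendant '[[-0.4,2,0,0,0,8.3,0],[-0.4,3,0,0,0,8.3,0],[-0.4,4,0,0,0,8.3,0],[-0.4,4,0,0,0,8.3,0],[-0.4,4,0,0,0,8.3,0],[-0.4,4,0,0,0,0,0],[-0.4,4,0,0,0,0,0],[-0.4,4,0,0,0,0,0]]'; python3 -m pendant '[[-0.4,4,0,0,0,0,0],[-0.4,4,0,0,0,0,0],[-0.4,4,0,0,0,0,0],[0,4,0,0,0,0,0],[0,3,0,0,0,0,0],[0,2.5,0,0,0,0,0],[0,0.4,0,0,0,0,0],[0,0,0,0,0,0,0]]'
```

```text
time: 31.1
tool_pos: [0.4581, 0.1544, 0.2058]
ee_rot: [-3.138, 0.001, 1.567]
wrist_force: [0.7, 0.5, -0.5]
width: 0.0532
finger_force: 30.0
time: 31.9
tool_pos: [0.4468, 0.3719, 0.2058]
ee_rot: [-3.139, 0.003, 1.568]
wrist_force: [-0.8, -0.1, -1.3]
width: 0.0533
finger_force: 30.0
```

```bash
python3 -m pendant '[[0,0,-4,0,0,0,0],[0,0,-4,0,0,0,0],[0,0,-4,0,0,0,0],[0,0,-3,0,0,0,0],[0,0,-2,0,0,0,0],[0,0,-0.9,0,0,0,0],[0,0,0,0,0,0,0]]'; python3 -m pendant '[[0,0,-0.3,0,0,0,0],[0,0,0,0,0,0,0]]'
```

```text
time: 32.6
tool_pos: [0.4471, 0.3705, 0.0281]
ee_rot: [-3.14, 0.002, 1.566]
wrist_force: [-0.3, 1.5, 0.0]
width: 0.0532
finger_force: 30.0
time: 32.8
tool_pos: [0.4481, 0.3722, 0.0267]
ee_rot: [3.14, -0.001, 1.567]
wrist_force: [-0.2, 0.2, -0.7]
width: 0.053
finger_force: 30.0
```

```bash
python3 -m pendant '[[0,0,-0.3,0,0,0,0],[0,0,0,0,0,0,0]]'; python3 -m pendant '[[0,0,0,0,0,0,0.75],[0,0,0,0,0,0,0.75],[0,0,0,0,0,0,0.75],[0,0,4,0,0,0,0.75],[0,0,5,0,0,0,0.75],[0,0,5,0,0,0,0.75],[0,0,5,0,0,0,0.75]]'
```

```text
time: 33.0
tool_pos: [0.4484, 0.3726, 0.0261]
ee_rot: [3.139, -0.001, 1.567]
wrist_force: [-3.4, -1.8, 8.2]
width: 0.0533
finger_force: 30.0
time: 33.7
tool_pos: [0.4472, 0.3721, 0.2144]
ee_rot: [-3.141, 0.0, 1.567]
wrist_force: [0.9, 0.7, -0.3]
width: 0.0707
finger_force: 0.0
```

```bash
python3 -m pendant '[[0,-2,2,0,0,0,0.75],[0,-4,2,0,0,0,0.75],[0,-4.8,0,0,0,0,0.75],[0,-4.8,0,0,0,0,0.75],[0,-4.8,0,0,0,0,0.75],[0,-4.8,0,0,0,0,0.75],[0,-4.8,0,0,0,0,0.75],[0,-4.8,0,0,0,8.5,0.75]]'; python3 -m pendant '[[0,-4,0,0,0,8.5,0.75],[0,-4,0,0,0,8.5,0.75],[1,-3.6,0,0,0,8.5,0.75],[4,-1,0,0,0,8.5,0.75],[4,0,0,0,0,8.5,0.75],[4,0,0,0,0,8.5,0.75],[4,0,0,0,0,8.5,0.75],[0,0,0,0,0,2,0.75]]'; python3 - <<'E'
from h import *
c=P("wrist");im=imaging.snapshot("wrist"); cv2.imwrite("pics/w8.png",im[:,:,::-1]); print(robot.get_obs()["tool_pos"],robot.get_obs()["ee_rot"])
u,v=proj(c,(.6175,-.1007,.052)); print(u,v)
y0,x0=int(v-60),int(u-50); m=(im.max(2)[y0:y0+120,x0:x0+100]<45).astype(np.uint8)
n,l,s,ce=cv2.connectedComponentsWithStats(m)
for i in range(1,n):
    if s[i,4]>300: print(s[i],ce[i]+[x0,y0],onz(c,*(ce[i]+[x0,y0]),.047))
E
```

```text
time: 34.5
tool_pos: [0.4474, 0.0289, 0.2529]
ee_rot: [3.141, 0.0, 1.697]
wrist_force: [0.3, -0.1, 0.8]
width: 0.0706
finger_force: 0.0
time: 35.3
tool_pos: [0.6213, -0.0892, 0.2479]
ee_rot: [-3.141, -0.005, 2.751]
wrist_force: [0.3, -0.5, -0.5]
width: 0.0707
finger_force: 0.0
[ 0.61961493 -0.08918658  0.24913855] [-3.14093464 -0.00520984  2.74962323]
245.24256433430529 177.31880660905665
```

```bash
python3 - <<'E'
from h import *
c=P("wrist"); im=cv2.imread("pics/w8.png"); g=im.max(2)
for th in (45,60,70):
    n,l,s,ce=cv2.connectedComponentsWithStats((g[:262]<th).astype(np.uint8))
    print(th,[(s[i].tolist(),ce[i].round().tolist(),onz(c,*ce[i],.047).round(3).tolist()) for i in range(1,n) if 300<s[i,4]<8000])
np.set_printoptions(linewidth=200); print(g[120:240:8,190:310:8])
E
```

```text
45 [([0, 43, 36, 49, 965], [13.0, 70.0], [0.375, -0.321, 0.047]), ([343, 214, 77, 33, 547], [382.0, 229.0], [0.766, 0.056, 0.047]), ([183, 220, 22, 42, 402], [196.0, 245.0], [0.685, -0.211, 0.047]), ([281, 220, 47, 42, 549], [310.0, 249.0], [0.756, -0.054, 0.047])]
60 [([0, 43, 36, 49, 1067], [13.0, 70.0], [0.374, -0.321, 0.047]), ([383, 74, 25, 44, 959], [396.0, 96.0], [0.592, 0.123, 0.047]), ([468, 76, 27, 22, 425], [481.0, 86.0], [0.623, 0.228, 0.047]), ([227, 157, 36, 38, 739], [244.0, 175.0], [0.613, -0.102, 0.047]), ([343, 214, 78, 34, 673], [381.0, 229.0], [0.767, 0.055, 0.047]), ([182, 219, 24, 43, 430], [196.0, 245.0], [0.684, -0.211, 0.047]), ([280, 219, 49, 43, 614], [310.0, 248.0], [0.756, -0.054, 0.047])]
70 [([0, 43, 36, 50, 1091], [13.0, 70.0], [0.374, -0.321, 0.047]), ([382, 74, 27, 44, 969], [396.0, 96.0], [0.592, 0.123, 0.047]), ([468, 76, 27, 22, 453], [481.0, 86.0], [0.623, 0.228, 0.047]), ([227, 157, 37, 38, 838], [245.0, 175.0], [0.614, -0.101, 0.047]), ([342, 214, 98, 48, 1856], [384.0, 244.0], [0.791, 0.053, 0.047]), ([182, 219, 24, 43, 449], [196.0, 245.0], [
[... 336 characters left out ...]
2 162]
 [ 92 146 144 145 147 147 146 151 150 152 154 157 158 160 164]
 [142 143 142 147 145  93  49  56  44 153 154 156 158 161 163]
 [143 143 143 145  91  49  53  74  58  66 154 154 157 159 162]
 [141 142 144 143  93  50 146 148 100  58 152 155 159 159 161]
 [112 141 143 141 143  50  50 148  55  73 153 154 156 134 159]
 [225 141 142 142 143 144  50  50  63 149 151 154  96 225 224]
 [227 219 226 144  93 144 142 147 146  87 146 162 224 230 220]
 [227 226 229 228 227 226 230 228 228 230 221 227 227 231 226]
 [228 231 228 223 227 230 230 226 229 229 232 228 229 229 223]
 [137 140 211 225 229 230 226 225 226 230 229 229 226 154 154]
 [136  39 175 227 228 230 233 222 146 148 138 151 221 185 228]]
```

Node B is where expected (~(0.616,−0.101)). Descend and grip.

```bash
python3 -m pendant '[[-0.4,-1.2,-4,0,0,0,0.75],[0,0,-5,0,0,0,0.75],[0,0,-5,0,0,0,0.75],[0,0,-4,0,0,0,0.75],[0,0,-2,0,0,0,0.75],[0,0,0,0,0,0,0.75]]'; python3 -m pendant '[[0,0,0,0,0,0,0],[0,0,0,0,0,0,0],[0,0,0,0,0,0,0],[0,0,0,0,0,0,0]]'; python3 -m pendant '[[0,0,4,0,0,0,0],[0,0,4,0,0,0,0],[0,0,4,0,0,0,0],[0,0,4,0,0,0,0],[0,0,0,0,0,0,0]]'
```

```text
time: 35.95
tool_pos: [0.6106, -0.1004, 0.0484]
ee_rot: [-3.14, -0.009, 2.746]
wrist_force: [0.7, -0.2, 0.3]
width: 0.0705
finger_force: 0.0
time: 36.35
tool_pos: [0.6157, -0.1016, 0.0559]
ee_rot: [3.141, 0.005, 2.746]
wrist_force: [0.2, -0.0, 5.3]
width: 0.0529
finger_force: 30.0
time: 36.85
tool_pos: [0.617, -0.102, 0.2215]
ee_rot: [3.14, 0.014, 2.746]
wrist_force: [0.1, 0.7, -0.9]
width: 0.053
finger_force: 30.0
```

```bash
python3 -m pendant '[[-3,0,0,0,0,-8.5,0],[-4,0,0,0,0,-8.5,0],[-4,0,0,0,0,-8.5,0],[-3.5,2,0,0,0,-8.5,0],[-2,3.5,0,0,0,-8.5,0],[-0.3,4,0,0,0,-8.5,0],[0,4,0,0,0,-8.5,0],[0,4,0,0,0,-8,0]]'; python3 - <<'E'
from h import *
t=imaging.snapshot("top"); a=cv2.imread("pics/top0.png")[:,:,::-1]
d=np.abs(t.astype(int)-a).max(2)[190:270,40:160]; print((d>40).sum())
m=d>40; ys,xs=np.nonzero(m); print(xs.min()+40 if len(xs) else 0, xs.max()+40 if len(xs) else 0, ys.min()+190 if len(xs) else 0, ys.max()+190 if len(xs) else 0)
E
```

```text
time: 37.65
tool_pos: [0.4455, 0.0675, 0.2118]
ee_rot: [-3.141, 0.0, 1.589]
wrist_force: [0.3, -0.4, -1.0]
width: 0.0528
finger_force: 30.0
3078
81 159 190 269
```

The tray's left part (columns under 81) is unchanged, so it hasn't moved. Go on.

```bash
python3 -m pendant '[[0.1,4,0,0,0,0,0],[0.1,4,0,0,0,0,0],[0.1,4,0,0,0,0,0],[0,4,0,0,0,0,0],[0,3,0,0,0,0,0],[0,1.5,0,0,0,0,0],[0,0.5,0,0,0,0,0],[0,0,0,0,0,0,0]]'; python3 -m pendant '[[0,0,-4,0,0,0,0],[0,0,-4,0,0,0,0],[0,0,-4,0,0,0,0],[0,0,-3,0,0,0,0],[0,0,-2,0,0,0,0],[0,0,0,0,0,0,0]]'
```

```text
time: 38.5
tool_pos: [0.4495, 0.2759, 0.2123]
ee_rot: [-3.141, 0.001, 1.596]
wrist_force: [0.4, -0.4, -1.2]
width: 0.0535
finger_force: 30.0
time: 39.1
tool_pos: [0.4472, 0.2734, 0.0393]
ee_rot: [-3.134, 0.004, 1.593]
wrist_force: [-0.5, -0.3, -1.1]
width: 0.053
finger_force: 30.0
```

```bash
python3 -m pendant '[[0,0,-0.6,0,0,0,0],[0,0,0,0,0,0,0]]'; python3 -m pendant '[[0,0,-0.3,0,0,0,0],[0,0,0,0,0,0,0]]'; python3 -m pendant '[[0,0,-0.3,0,0,0,0],[0,0,0,0,0,0,0]]'
```

```text
time: 39.3
tool_pos: [0.4504, 0.276, 0.0379]
ee_rot: [3.14, -0.001, 1.594]
wrist_force: [0.1, 0.3, -0.9]
width: 0.0528
finger_force: 30.0
time: 39.5
tool_pos: [0.4501, 0.2766, 0.0348]
ee_rot: [3.14, -0.001, 1.595]
wrist_force: [0.3, -0.5, -1.8]
width: 0.0526
finger_force: 30.0
time: 39.7
tool_pos: [0.4505, 0.2769, 0.0318]
ee_rot: [3.139, -0.001, 1.596]
wrist_force: [1.3, -0.3, 0.7]
width: 0.0533
finger_force: 30.0
```

```bash
python3 -m pendant '[[0,0,-0.1,0,0,0,0],[0,0,0,0,0,0,0.75],[0,0,0,0,0,0,0.75],[0,0,0,0,0,0,0.75],[0,0,4,0,0,0,0.75],[0,0,5,0,0,0,0.75],[0,0,5,0,0,0,0.75],[0,0,5,0,0,0,0.75]]'; python3 -m pendant '[[-1,-4.5,2,0,0,0,0.75],[-1,-4.5,2,0,0,0,0.75],[-1,-4.5,0,0,0,0,0.75],[-1,-4.5,0,0,0,0,0.75],[-1,-4.5,0,0,0,0,0.75],[-1,-4.5,0,0,0,0,0.75],[-1,-4.5,0,0,0,0,0.75],[-1,-4.5,0,0,0,0,0.75]]'; python3 -m pendant '[[-1,-4.5,0,0,0,0,0.75],[-1,-4.5,0,0,0,0,0.75],[-1,-4.5,0,0,0,0,0.75],[-1,-4.5,0,0,0,0,0.75],[-1,-4.5,0,0,0,0,0.75],[-1,-4.5,0,0,0,0,0.75],[0,-4.5,0,0,0,0,0.75],[0,0,0,0,0,0,0.75]]'; python3 - <<'E'
from h import *
t=imaging.snapshot("top"); s=imaging.snapshot("scene")
a=cv2.resize(t[60:300,0:420],None,fx=1.9,fy=1.9,interpolation=cv2.INTER_CUBIC)[:400,:798]
b=[cv2.resize(s[215:305,340:440],(222,200)),cv2.resize(s[160:270,215:325],(200,200)),cv2.resize(s[100:200,130:330],(376,200))]
b=np.hstack(b); o=np.zeros((600,798,3),np.uint8); o[:400,:a.shape[1]]=a[:400]; o[400:,:b.shape[1]]=b
cv2.imwrite("pics/fin.png",o[:,:,::-1])
C=np.array([.5423,-.0753])
print(proj("top",(.5335,-.0312,.118)),proj("scene",(.5335,-.0312,.118)),proj("top",(.6058,.1538,.1377)))
E
```

```text
time: 40.5
tool_pos: [0.4491, 0.2762, 0.2214]
ee_rot: [-3.141, 0.0, 1.595]
wrist_force: [1.2, 0.5, -0.2]
width: 0.0708
finger_force: 0.0
time: 41.3
tool_pos: [0.3688, -0.0846, 0.2596]
ee_rot: [3.141, 0.0, 1.596]
wrist_force: [0.1, 0.7, -0.1]
width: 0.0705
finger_force: 0.0
time: 42.1
tool_pos: [0.3083, -0.4021, 0.2571]
ee_rot: [-3.139, -0.002, 1.59]
wrist_force: [0.8, 1.3, -0.5]
width: 0.0708
finger_force: 0.0
[227.41032915 198.2403368 ] [276.46120645 196.47083873] [157.91299789 168.63424186]
```

View pics/fin.png

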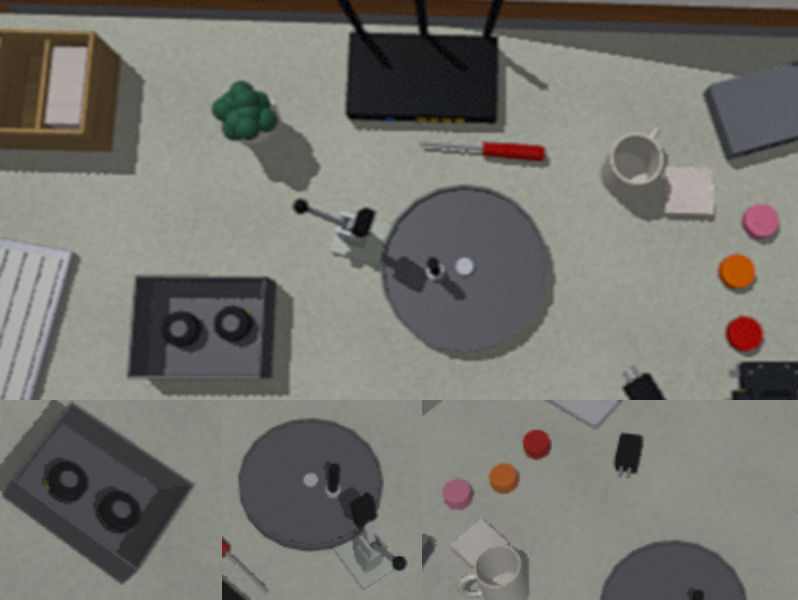

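The two nodes lie flat in the tray (top crop (182,329), (234,323)). The knob is at its stop position ((227.9,197.9), predicted (227.4,198.2)) and the lever ball is at fully raised ((158.4,168.4), predicted (157.9,168.6)). Nothing else has moved.

```bash
python3 -c "
from bench import robot
print(robot.close_job())"
```

```text
the job is handed in; nothing more can be done
None
```

I found two nodes and put both flat on the disc; with the reader arm lowered I turned the disc anticlockwise to its stop, then raised the arm fully and put the nodes in the grey tray, and I handed the job in at about 42 s; the close call returned no verdict.

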